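# Earth the timer rig and hold the test probe on its contact

## Task

Do the contact check on the timer rig: first squeeze the green earth clip off its parking strip and let it close well down over the brass earth tab on the rig's terminal block, then lift the orange sprung probe out of its stand and put its tip on the middle of the red-ringed contact on the zinc faceplate. Hold the probe square to the sloping faceplate with the sprung tip pressed in gently, about half its stroke and never hard against its stop, and finish like that, still gripping and holding the probe there. Leave the star wheel, dome cap and coin weights alone.

Things in the scene. Friction and masses are not known exactly. Their poses are not given: they have to be found in the camera images.
- rig: Timer test rig, fixed to the bench: dark wedge case about 200 (x) x 240 (y) mm, 40 mm high at its front (-x) and 110 mm at its back, with a black terminal block 60 x 50 x 65 mm high joined to its +y side. Origin: centre of the wedge's underside, on the bench; z up. It is turned about z between starts.
- faceplate: Dull grey zinc faceplate 200 x 230 mm on the rig, sloping 20 degrees (0.349 rad) down to the rig's front. Origin: centre of its upper face; z is its outward normal, x runs up the slope, y as the rig's. It carries a black fluted knob (60 mm across, 30 mm high, axis at x +35, y -55 mm), a green window, the red-ringed contact (target) and a black-ringed one (not the target, x -55, y -60 mm).
- spot (a point): Middle of the red-ringed steel contact on the faceplate (red ring 24 mm across, bare steel 14 mm), level with the face; at x -40, y +35 mm in the faceplate's frame. Same axes as the faceplate.
- tab_edge (a point): Middle of the upper edge of the brass earth tab, an upright strip 4 mm thick (along the rig's y), 40 mm long (along the rig's x), standing 25 mm up from the terminal block; this edge is 90 mm above the bench. Same axes as the rig.
- clip_stand: Fixed dark wood block 80 x 70 x 40 mm high with a steel parking strip upright on it: 4 mm thick (y), 40 mm long (x), its upper edge 65 mm above the bench. Origin: centre of its underside, on the bench; z up.
- clip: Green sprung earth clip, 45 g, like a clothes peg, jaws down on the parking strip, 16 mm wide (x). Origin: middle of its pivot pin, at the start 12 mm above the strip's upper edge and over the middle of its thickness; z up to the handles, jaws open along y. Copper jaws end 32 mm below the pivot, flat 4 mm thick handles 45 mm above it. Works either way round.
- clip_grip (a point): Midway between the clip's handles, 30 mm above its pivot: where to squeeze, along the clip's y. Here the handles, leaning outwards, measure 31 mm over their outsides (38 mm at their tops). Squeezing takes 5 N to start and 8 N to reach the stop, where the handles are parallel, 19 mm over their outsides.
- clip_arm (a joint): Opening of the clip, rad: 0 closed on a 4 mm strip, -0.08 closed on nothing, 0.40 squeezed to its stop: the jaws are then 16 mm apart at their tips and 8.5 mm at 12 mm below the pivot. Released, the spring shuts the jaws with about 5 N.
- probe_stand: Fixed dark wood block 70 x 70 x 65 mm high with a 16 mm hole, 57 mm deep, in the middle of its top; holds the probe. Origin: centre of its underside, on the bench; z up.
- probe: Sprung probe, 70 to 130 g, upright in its stand. Origin: centre of the underside of its black collar (30 mm across), resting on the stand's top 65 mm above the bench; z along the probe away from the tip. Orange square handle 18 x 18 mm (faces along x and y) from 6 to 90 mm above the origin, black cap to 96 mm; below, a 10 mm steel nose to 28 mm under the origin, then a 5 mm brass tip to 44 mm.
- probe_tip (a point): Very end of the probe's sprung brass tip, on the probe's axis, 44 mm under the probe's origin when the tip is out (moves in with it). Its axes are those of the probe.
- plunger (a joint): How far the probe's tip is pressed in, m: 0 fully out, 0.008 at its stop. The spring pushes with 1.2 N when just touched, 3.6 N at 0.004, 6 N at 0.008.
- star_wheel: Loose brass star wheel, 60 mm across, 14 mm high, lying on the bench. Origin: centre of its underside. Leave alone.
- dome_cap: Loose chrome dome cap, 52 mm across, 28 mm high, on the bench. Origin: centre of its underside. Leave alone.
- coin_a: Loose steel coin weight, 34 mm across, 7 mm high, on the bench. Origin: centre of its underside. Leave alone.
- coin_b: Another steel coin weight like coin_a. Leave alone.
Things that resemble listed ones, but are neither listed nor needed, are in the scene too. What is meant by the clip is not pink or purple, and is the smaller of those in its own colour.

How it is judged (in metres and radians):
On the way, in this order (a step that is already met when the one before it is completed fails the run):
1. the clip is closed on the earth tab and released (x of clip in the frame of tab_edge between -0.014 and 0.014 m and y of clip in the frame of tab_edge between -0.005 and 0.005 m and z of clip in the frame of tab_edge between 0 and 0.021 m and angle between clip's own z axis and vertical below 0.25 rad and value of joint clip_arm between -0.05 and 0.08 rad and contact force between clip and rig above 1 N and contact force between clip and the fingers below 0.05 N and contact force between clip and clip_stand below 0.05 N), for 0.2 s.
2. the probe is gripped and lifted clear of its stand (contact force between probe and the fingers above 1 N and height (world z) of probe_tip above 0.07 m and contact force between probe and probe_stand below 0.05 N), for 0.1 s.
At the end, for the whole second after the job is handed in: Clip sprung shut on the earth tab, within 14 mm of its middle, jaws 11 mm or more down over the edge, lean under 14 deg, let go. Fingers hold the probe: tip within 7 mm of the red-ringed contact's middle, axis within 8 deg of the plate normal, tip pressed in 1.5 to 6.8 mm (1 to 7 N), steady (all of step 1 and distance between probe_tip and spot below 0.007 m and angle between the z axis of probe and the z axis of faceplate, either way round below 0.14 rad and value of joint plunger between 0.0015 and 0.0068 m and contact force between probe and faceplate between 1 and 7 N and contact force between probe and the fingers above 1 N and contact force between probe and probe_stand below 0.05 N and linear speed of probe below 0.02 m/s); the arm keeps its last pose, push and grip.
It fails at once if the probe is pressed hard on the rig (contact force between probe and rig above 15 N).
It fails at once if the star wheel is moved (distance of star_wheel from where it was at the start of the episode above 0.015 m).
It fails at once if the dome cap is moved (distance of dome_cap from where it was at the start of the episode above 0.015 m).
It fails at once if the coin a is moved (distance of coin_a from where it was at the start of the episode above 0.015 m).
It fails at once if the coin b is moved (distance of coin_b from where it was at the start of the episode above 0.015 m).
It also fails if it takes over 64 s, if anything falls off the work surface, if the arm or the gripper's body presses on something with over 40 N, if the wrist force passes 120 N, or if a joint passes its speed limit or range.

## Robot

A 7-joint arm with a two-finger parallel gripper is mounted at the origin on the work surface. World frame = base frame: x ahead of the robot, y to its left, z up, the work surface at z = 0. Lengths are in mm, angles in rad, forces in N, time in s.
With the tool pointing down it reaches from about 400 to 900 mm from the base axis. Payload 5.6 kg.
Tool frame: the origin (TCP) lies at the very end of the fingers, on their centre line; the grasp point (between the pads) lies 19 mm behind it; z points along the fingers, y is the direction in which the jaws open and shut (so a half turn about z gives the same grasp; the last joint's range is limited). The gripper opens to 92 mm and grips with 3 to 60 N. Pads are 20 mm wide; open, the fingers measure 128 mm over their backs; the gripper's body (75 mm by 189 mm) begins 69 mm behind the grasp point.
Start: joints at [-1.191, 0.468, -0.012, 1.603, 0.006, 1.071, -0.056], TCP at [266.745, 592.753, 214.592] pointing down, gripper open.
Joint ranges: [-2.53, 2.53], [-0.31, 2.02], [-1.57, 1.55], [0.28, 2.44], [-1.29, 4.43], [0.15, 1.84], [-2.92, 2.92]. Speed limits (rad/s): [2.57, 2.57, 3.14, 3.14, 3.14, 3.14, 3.14].

## Interface

Orientations are given as [roll, pitch, yaw] about the fixed x, y, z axes, in that order (R = Rz(yaw) Ry(pitch) Rx(roll)).
In Python, from plant import robot gives the robot as it stands. Calls block until the motion is done:
- robot.move_ptp(position, orientation): joint-space move of the TCP to a pose.
- robot.movel(position, frame=None, speed=150): straight line of the TCP; frame=None keeps the orientation; speed is the mean speed in mm/s.
- robot.set_joints(angles): joint-space move.
- robot.release() and robot.close(squeeze=None): open the fingers fully, or close them until they stop; squeeze is the grip in N (None keeps the last).
- robot.wait(seconds).
- robot.inverse_kinematics(position, orientation): joint angles nearest the present ones, or None.
- robot.observe(): the state.
- robot.get_image(name): name is "scene" or "side" or "wrist"; returns a dict with "img" (420x560x3 uint8, red, green, blue), "intrinsics" (3x3 intrinsics, pixels), "dist" ([k1, k2, p1, p2, k3] as OpenCV has them; the pictures are not rectified), "world_from_camera" (4x4, takes a point from camera to world coordinates); the wrist camera has in their place "T_tool_cam" (4x4, takes a point from camera to tool coordinates, whose origin is the TCP and whose axes are the flange's). Camera axes: x right, y up, looking along -z (the intrinsics and any distortion apply to the point x, -y, -z); pixel columns grow to the right and rows downward; lengths in mm; the calibration is good to about 2 mm. A picture is of the moment at which its call begins: read the wrist's pose just before it. There is no depth.
A pose or a line that the arm cannot do raises robot.Unreachable and nothing moves.
- robot.close_job(): hands the job in, once; it reports no verdict.
The state is a dict: "time": time; "joint_pos": joint angles; "joint_vel": joint speeds; "joint_torque": joint torques, N m; "tcp_pos": TCP position; "tool_rot": TCP orientation; "wrist_force": force on the tool from outside, world axes, zero at the start; "torque": the same for the moment, N m; "grip_width": opening from 0.0 (shut) to 1.0 (fully open).
Only numpy, scipy, OpenCV 4.12 (cv2) and the standard library are available. Lean on these libraries where they do the work, as an engineer would, in place of code of your own. Each camera call takes 0.05 s, during which the arm holds its last target.

## Working session

There is one attempt and no reset: what is moved stays moved. The work goes in short steps, each a Python script; the robot and the scene stay as the last script left them, time stands still between calls to the robot, and variables do not carry over. Pictures are saved under pics/ and viewed, and the job is handed in when it is done.

```bash
ls; mkdir -p pics; cat > h.py <<'E'
import numpy as np, cv2
from plant import robot
def snap(name, fn):
    o=robot.observe(); d=robot.get_image(name)
    cv2.imwrite('pics/'+fn+'.png', cv2.cvtColor(d['img'],cv2.COLOR_RGB2BGR))
    d2={k:np.array(v) for k,v in d.items()}
    d2['tcp_pos']=np.array(o['tcp_pos']); d2['tool_rot']=np.array(o['tool_rot'])
    np.savez('pics/'+fn+'.npz',**d2)
    return d2
E
python3 - <<'E'
from h import *
for n in ['scene','side','wrist']:
    d=snap(n,n+'0'); print(n,d['intrinsics'].tolist(),d['dist'].tolist(),d.get('world_from_camera',d.get('T_tool_cam')).round(3).tolist())
print(robot.observe())
E
```

```text
pics
scene [[483.0925129252614, 0.0, 280.2549016323094], [0.0, 483.0925129252614, 204.81560516481542], [0.0, 0.0, 1.0]] [-0.03769463804569419, 0.0, 0.0, 0.0, 0.0] [[0.607, -0.554, 0.57, 1082.518], [0.794, 0.428, -0.431, -478.111], [-0.005, 0.714, 0.7, 725.016], [0.0, 0.0, 0.0, 1.0]]
side [[410.31329916205664, 0.0, 272.82108357473476], [0.0, 410.31329916205664, 208.98409746978018], [0.0, 0.0, 1.0]] [0.017691159103385555, 0.0, 0.0, 0.0, 0.0] [[-0.921, 0.271, -0.279, 328.595], [-0.389, -0.624, 0.678, 473.766], [0.009, 0.733, 0.68, 659.772], [0.0, 0.0, 0.0, 1.0]]
wrist [[366.42473665446363, 0.0, 280.8074005785907], [0.0, 366.42473665446363, 218.43398237486812], [0.0, 0.0, 1.0]] [0.03171551631874893, 0.0, 0.0, 0.0, 0.0] [[-0.0, 0.957, 0.29, 82.292], [1.0, 0.0, 0.0, -0.709], [0.0, 0.29, -0.957, -170.014], [0.0, 0.0, 0.0, 1.0]]
{'time': 0.15, 'joint_pos': array([-1.19098467,  0.4681902 , -0.01160658,  1.60336748,  0.00601013,
        1.07137957, -0.05631038]), 'joint_vel': array([-0.0017384 , -0.00333543,  0.00122593, -0.00388418, -0.00066881,
        0.0008147 ,  0.0011976 ]), 'joint_torque': array([ 1.26046012e-03, -5.20949793e+01, -1.17338228e-02, -2.43976039e+01,
       -5.65375783e-02,  1.52125902e-02,  1.01372564e-04]), 'tcp_pos': array([266.59693047, 592.3508198 , 213.86769516]), 'tool_rot': array([-3.14028672e+00,  1.08325701e-04,  2.71871358e+00]), 'wrist_force': array([1.41199677, 0.33862019, 0.43371921]), 'torque': array([-0.01240897,  0.01491399,  0.01558365]), 'grip_width': 1.0014752694384506}
```

View pics/scene0.png

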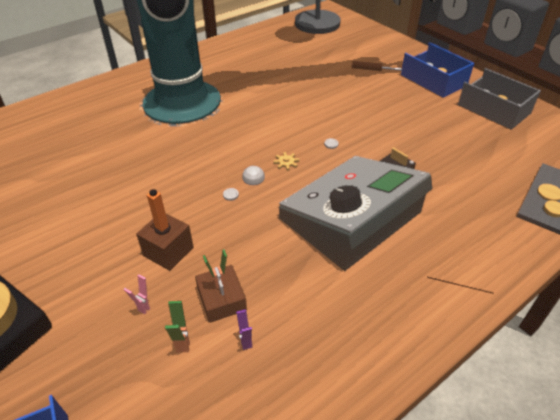

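View pics/side0.png

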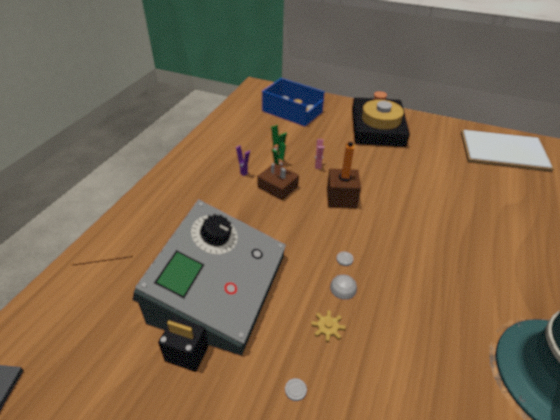

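View pics/wrist0.png

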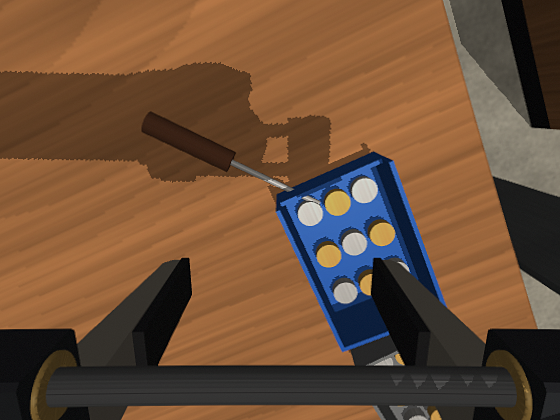

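```bash
cat >> h.py <<'E'
def load(fn): return dict(np.load('pics/'+fn+'.npz'))
from scipy.spatial.transform import Rotation as Ro
def wfc(d):
    if 'world_from_camera' in d: return d['world_from_camera']
    T=np.eye(4); T[:3,:3]=Ro.from_euler('xyz',d['tool_rot']).as_matrix(); T[:3,3]=d['tcp_pos']
    return T@d['T_tool_cam']
F=np.diag([1,-1,-1.])
def proj(d,P):
    T=wfc(d); R=F@T[:3,:3].T; t=-R@T[:3,3]
    return cv2.projectPoints(np.atleast_2d(P).astype(float),cv2.Rodrigues(R)[0],t,d['intrinsics'],d['dist'])[0][:,0]
def ray(d,uv):
    T=wfc(d); n=cv2.undistortPoints(np.array(uv,float).reshape(-1,1,2),d['intrinsics'],d['dist'])[:,0]
    v=np.c_[n,np.ones(len(n))]@(T[:3,:3]@F).T
    return T[:3,3],v
def onplane(d,uv,z):
    o,v=ray(d,uv); return o+v*((z-o[2])/v[:,2])[:,None]
def tri(obs):
    A=np.zeros((3,3));b=np.zeros(3)
    for d,uv in obs:
        o,v=ray(d,[uv]); v=v[0]/np.linalg.norm(v[0]); M=np.eye(3)-np.outer(v,v); A+=M;b+=M@o
    return np.linalg.solve(A,b)
def crop(fn,x0,y0,x1,y1,out,s):
    im=cv2.imread('pics/'+fn+'.png')[y0:y1,x0:x1]
    cv2.imwrite('pics/'+out+'.png',cv2.resize(im,None,fx=s,fy=s,interpolation=cv2.INTER_CUBIC))
E
python3 - <<'E'
from h import *
crop('scene0',120,180,270,360,'c_s1',3)
crop('scene0',270,130,450,270,'c_s2',4)
crop('side0',220,110,380,220,'c_d1',5)
crop('side0',120,190,300,380,'c_d2',3)
E
```

```text
(no output)
```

View pics/c_s1.png

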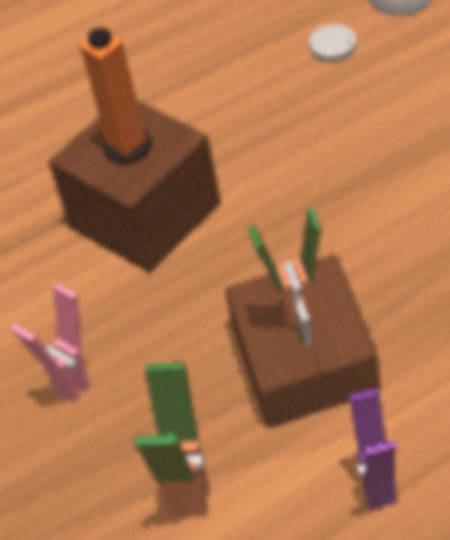

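View pics/c_s2.png

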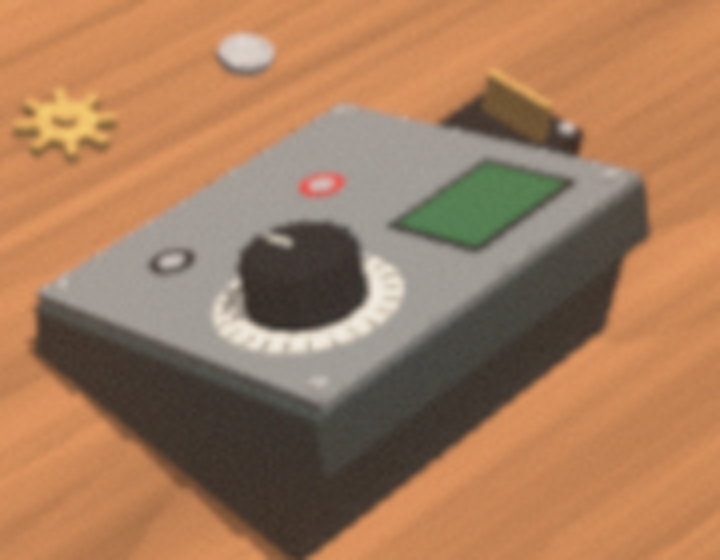

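View pics/c_d1.png

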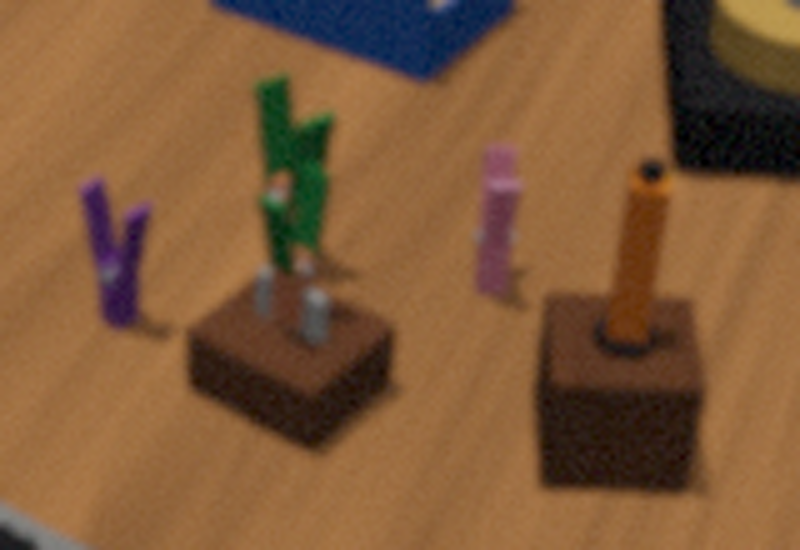

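View pics/c_d2.png

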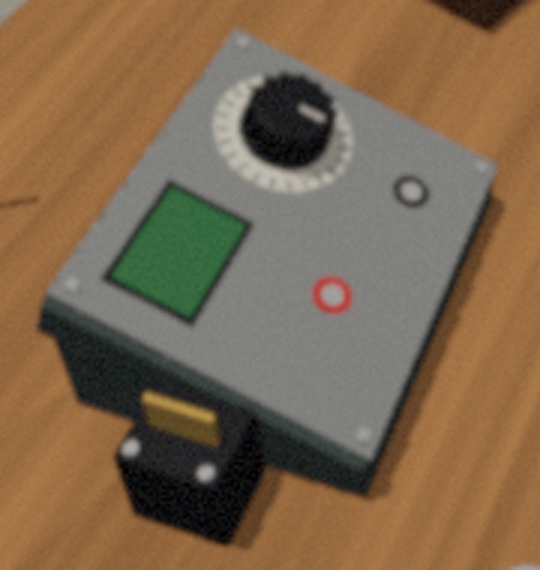

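The clips: the green one on the stand at scene (216,268) and the larger green one on the bench at scene (177,320). Pink (138,297) and purple (244,328) are ruled out by colour. The clip meant is the green one on the stand: in the enlarged crop it is the smaller green one and sits on the steel strip. Next I fit the poses.

```bash
cat > fit.py <<'E'
from h import *
from scipy.optimize import least_squares
S=load('scene0');D=load('side0')
def Rz(a): return Ro.from_euler('z',a).as_matrix()
def fit(model,obs,p0,name):
    f=lambda p: np.concatenate([(proj(d,model(p,np.array(P)))-np.array(uv)).ravel() for d,P,uv in obs])
    r=least_squares(f,p0,loss='soft_l1'); print(name,r.x.round(3),'rms px',np.sqrt(np.mean(f(r.x)**2)).round(2)); print(f(r.x).reshape(-1,2).round(1).tolist()); return r.x
blk=lambda p,P: P@Rz(p[2]).T+[p[0],p[1],0]
# triangulations
print('cap',tri([(S,(152.7,192.3)),(D,(350.4,143.6))]),'red',tri([(S,(350.5,176.3)),(D,(230.7,288.3))]),'blk',tri([(S,(312.8,195.3)),(D,(256.7,253.7))]))
print('strip plane65',onplane(S,[(216.7,268.3),(221.7,294)],65),onplane(D,[(273,164),(283.6,168)],65))
print('tab',onplane(S,[(392,148),(408,156.8)],90),onplane(D,[(168.3,321),(192.3,328.3)],90))
def cyc(P,k): return [P[(i+k)%len(P)] for i in range(len(P))]
print('cs tops S',onplane(S,[(196.7,277.3),(231.7,265.7),(245,298.3),(209,309.3)],40).round(0).tolist())
print('cs tops D',onplane(D,[(258,176),(299,176.4),(283.6,192.4)],40).round(0).tolist())
print('ps S',onplane(S,[(136.7,234.3),(164,248.3),(189.3,226.7),(166.7,212.3)],65).round(0).tolist())
print('ps D',onplane(D,[(329.4,169.4),(358.4,170),(360,187.6),(328,187.6)],65).round(0).tolist())
rp=Ro.from_euler('y',-0.349).as_matrix()
def plate(p,P): return (P@rp.T+[p[3],0,p[4]])@Rz(p[2]).T+[p[0],p[1],0]
red=(-40,35,0);bl=(-55,-60,0)
c=[(-100,115,0),(100,115,0),(100,-115,0),(-100,-115,0)]
r=tri([(S,(350.5,176.3)),(D,(230.7,288.3))]);b=tri([(S,(312.8,195.3)),(D,(256.7,253.7))])
obs=[(S,[red,bl]+c,[(350.5,176.3),(312.8,195.3),(356.3,156.3),(430,173.8),(350,232),(280,203.3)]),(D,[red,bl]+c,[(230.7,288.3),(256.7,253.7),(245,345),(135,287.7),(199.3,200),(285,246)])]
v=(r-b)[:2]; yaw=np.arctan2(v[1],v[0])-np.arctan2(95,15)
m=lambda p,P: plate([p[0],p[1],p[2],0,p[3]],P)
fit(m,obs,[r[0],r[1],yaw,80],'plate')
E
python3 fit.py
```

```text
cap [ 461.50111567 -285.3664397   158.4229374 ] red [563.48805793  97.64922663  60.9959068 ] blk [556.14860657   1.84245488  56.08878942]
strip plane65 [[ 602.647129   -253.73149348   65.        ]
 [ 653.1019344  -275.67607606   65.        ]] [[ 634.89943592 -266.73352698   65.        ]
 [ 605.49038847 -262.20086117   65.        ]]
tab [[574.03986913 206.64701969  90.        ]
 [615.23702973 211.14225593  90.        ]] [[612.69465309 209.42191863  90.        ]
 [571.43628935 205.76030425  90.        ]]
cs tops S [[580.0, -284.0, 40.0], [596.0, -221.0, 40.0], [668.0, -241.0, 40.0], [650.0, -301.0, 40.0]]
cs tops D [[662.0, -238.0, 40.0], [570.0, -277.0, 40.0], [582.0, -206.0, 40.0]]
ps S [[445.0, -329.0, 65.0], [506.0, -305.0, 65.0], [488.0, -242.0, 65.0], [428.0, -258.0, 65.0]]
ps D [[503.0, -301.0, 65.0], [439.0, -326.0, 65.0], [420.0, -263.0, 65.0], [486.0, -235.0, 65.0]]
plate [6.03338e+02 6.58020e+01 6.90000e-02 7.26410e+01] rms px 0.78
[[-0.4, 0.5], [-0.1, 0.6], [-1.4, -0.4], [-0.3, -0.2], [-0.3, -0.7], [-1.5, -0.3], [-0.6, 1.1], [-0.2, 1.1], [-1.8, -0.7], [-0.5, 0.3], [-1.1, -0.2], [0.7, -0.4]]
```

```bash
python3 - <<'E'
from h import *
pi=np.pi
for nm,p,y in [('clip',(625,-260,88),-.26),('tab',(593,208,113),.08),('probe',(463,-283,111),.33),('probe',(463,-283,111),.33+pi/2)]:
    for k in (0,pi):
        q=robot.inverse_kinematics(p,[pi,0,y+k]); print(nm,y+k,None if q is None else np.round(q,2))
psi=-.26; c=np.array([625,-260]); tx=np.array([np.cos(psi),np.sin(psi)])
q=robot.inverse_kinematics(list(c-50*tx)+[230],[pi,0,psi]);print(q)
robot.move_ptp(list(c-50*tx)+[230],[pi,0,psi])
robot.wait(.3); snap('wrist','w1'); print(robot.observe()['time'],robot.observe()['tcp_pos'])
E
```

```text
clip -0.26 [-0.21  0.8   0.85  1.66 -0.69  1.01 -0.96]
clip 2.8815926535897933 [ 0.01  0.69  0.49  1.65 -0.39  0.91  1.96]
tab 0.08 [-0.82  0.6   0.59  1.77 -0.42  0.9  -1.54]
tab 3.221592653589793 [-0.43  0.54  0.05  1.74 -0.03  0.86  1.29]
probe 0.33 [-0.24  0.59  0.96  2.   -0.63  0.89 -0.17]
probe 3.471592653589793 [-0.07  0.5   0.71  1.99 -0.44  0.82  2.8 ]
probe 1.9007963267948966 [-0.17  0.55  0.86  1.99 -0.55  0.85  1.32]
probe 5.04238898038469 [-0.42  0.88  1.34  2.   -0.98  1.13 -1.45]
[-0.37124529  0.59964436  1.05742338  1.69420033 -0.55941075  1.18459697
 -0.99882065]
3.6333 [ 576.74354486 -247.016409    229.99820693]
```

View pics/w1.png

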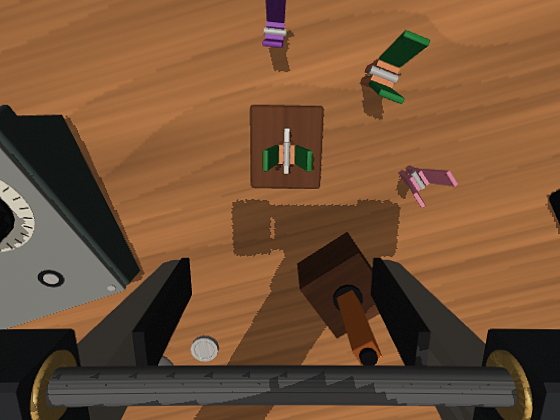

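```bash
python3 - <<'E'
from h import *
crop('w1',230,90,350,200,'c_w1',6)
crop('w1',280,220,400,370,'c_w1b',4)
E
```

```text
(no output)
```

View pics/c_w1.png

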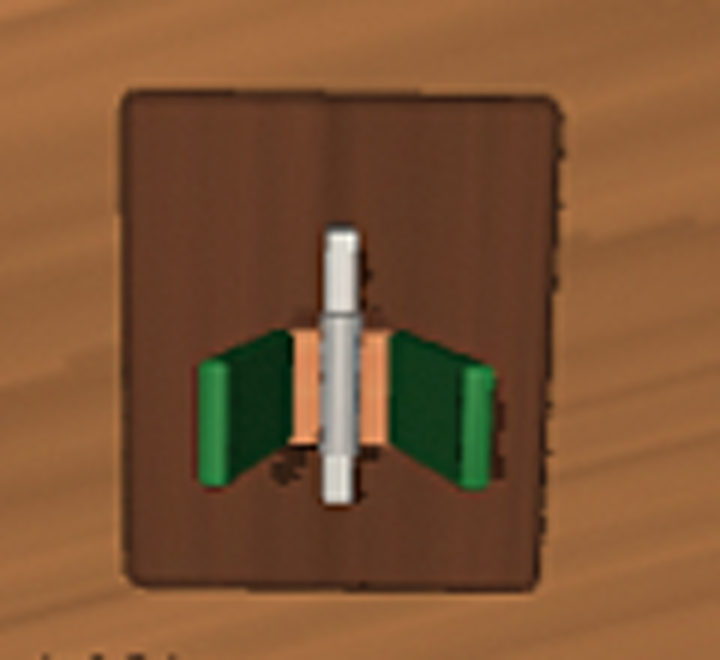

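View pics/c_w1b.png

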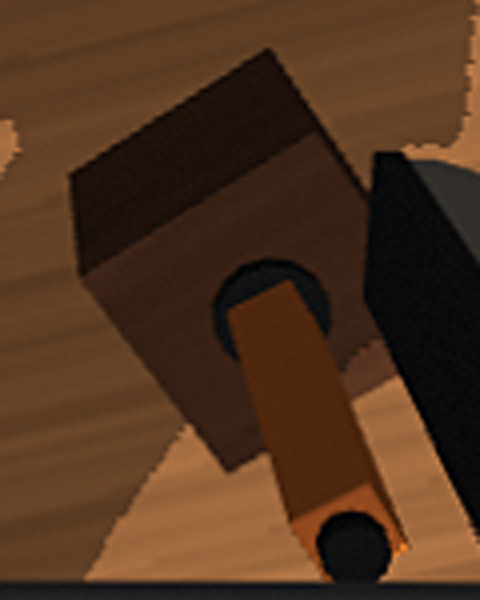

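```bash
python3 - <<'E'
from h import *
W=load('w1');S=load('scene0');D=load('side0')
k=lambda P:np.array(P)/6+[230,90]
st=onplane(W,k([(342,232),(338,500)]),65); print('strip',st.round(1),st.mean(0).round(1),'len',np.linalg.norm(st[0]-st[1]),'yaw',np.arctan2(*(st[0]-st[1])[1::-1]))
h=onplane(W,k([(213,424),(477,427)]),122); print('handles',h.round(1),h.mean(0).round(1),'sep',np.linalg.norm(h[0]-h[1]),'yaw',np.arctan2(*(h[0]-h[1])[1::-1])-np.pi/2)
c=onplane(W,k([(125,93),(556,98),(537,588),(132,583)]),40); print('stand',c.round(1).tolist(),c.mean(0).round(1),np.linalg.norm(c-np.roll(c,1,0),axis=1))
k2=lambda P:np.array(P)/4+[280,220]
p=onplane(W,k2([(82,275),(315,130),(398,375),(232,470)]),65); print('ps',p.round(1).tolist())
cap=onplane(W,k2([(355,545)]),161);print('cap',cap, 'collar',onplane(W,k2([(272,312)]),70))
# cross-check projections in other views
print(proj(S,[*st]),proj(D,[*st]))
print(proj(S,cap),proj(D,cap))
hs=S
E
```

```text
strip [[ 637.  -269.3   65. ]
 [ 598.5 -258.7   65. ]] [ 617.7 -264.    65. ] len 39.86344449912209 yaw -0.27010913425616945
handles [[ 621.5 -247.6  122. ]
 [ 612.6 -279.6  122. ]] [ 617.1 -263.6  122. ] sep 33.259809786200336 yaw -0.2712932898102356
stand [[664.6, -242.0, 40.0], [646.6, -306.8, 40.0], [571.5, -286.3, 40.0], [589.7, -221.3, 40.0]] [ 618.1 -264.1   40. ] [77.7498612  67.27044951 77.8422352  67.50804057]
ps [[481.1, -242.8, 65.0], [504.6, -307.5, 65.0], [432.7, -314.6, 65.0], [416.0, -267.2, 65.0]]
cap [[ 462.5878763  -286.66273348  161.        ]] collar [[ 461.56366133 -286.78295345   70.        ]]
[[219.69889488 285.72069891]
 [212.98311713 268.19487578]] [[272.6366874  163.20439092]
 [285.76757061 169.52748076]]
[[151.84071756 191.73710369]] [[350.08747107 142.27750771]]
```

```bash
python3 - <<'E'
from h import *
pi=np.pi; o=[pi,0,-.27]
robot.move_ptp([617.4,-263.8,165],o)
robot.movel([617.4,-263.8,89],speed=120)
robot.wait(.2); ob=robot.observe(); print(ob['tcp_pos'],ob['wrist_force'])
robot.close(squeeze=16); robot.wait(.4)
ob=robot.observe(); print(ob['grip_width']*92,ob['wrist_force'],ob['time'])
snap('wrist','w2')
snap('scene','s2')
crop('s2',150,200,310,340,'c_s3',5)
E
```

```text
[ 617.87793284 -264.04073237   89.86357057] [ 0.3356099  -0.32888754  0.33911772]
18.97759600246624 [-1.1038439   0.40460048 -0.89881489] 6.525
```

View pics/w2.png

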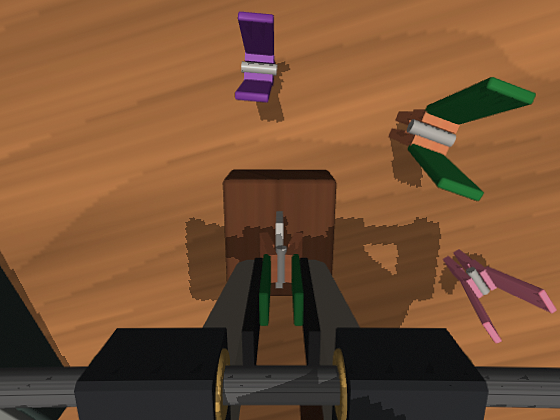

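View pics/c_s3.png

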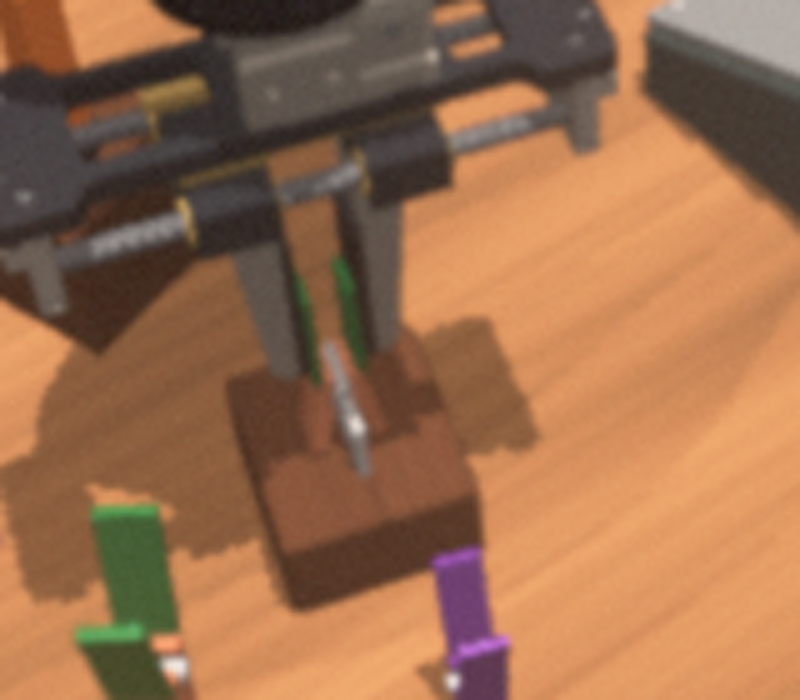

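Both handles are at the stop (18.98 mm) and the jaws are open on the strip. I lift and look at the tab.

```bash
python3 - <<'E'
from h import *
pi=np.pi
robot.movel([617.9,-264,180],speed=120)
print(robot.observe()['grip_width']*92)
y=.08
robot.move_ptp([593-45,208-4,235],[pi,0,y]); robot.wait(.3)
snap('wrist','w3'); print(robot.observe()['tcp_pos'],robot.observe()['tool_rot'],robot.observe()['time'],robot.observe()['grip_width']*92)
E
```

```text
18.931464893406645
[548.1867656  203.52832836 234.96712898] [ 3.14145341e+00 -4.78371548e-06  7.91925657e-02] 9.625 18.839777036801294
```

View pics/w3.png

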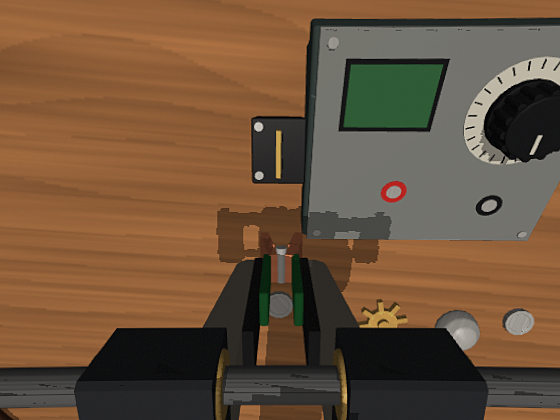

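```bash
python3 - <<'E'
from h import *
crop('w3',240,100,330,200,'c_w3',6)
crop('w3',360,160,530,250,'c_w3b',4)
E
```

```text
(no output)
```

View pics/c_w3.png

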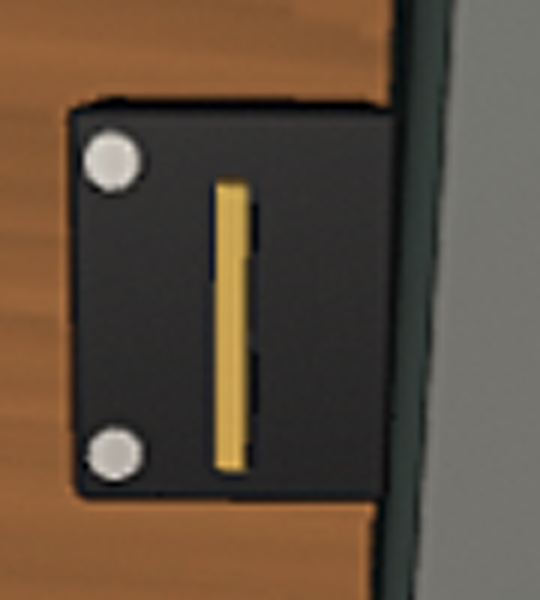

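View pics/c_w3b.png

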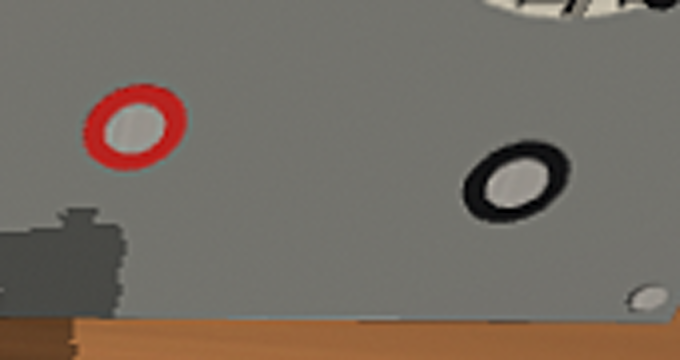

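```bash
python3 - <<'E'
from h import *
W=load('w3');S=load('scene0');D=load('side0')
k=lambda P:np.array(P)/6+[240,100]
t=onplane(W,k([(232,184),(229.5,469)]),90); print(t.round(1),t.mean(0).round(1),np.linalg.norm(t[0]-t[1]),'yaw',np.arctan2(*(t[0]-t[1])[1::-1]))
k2=lambda P:np.array(P)/4+[360,160]
R=k2([(135,127)])[0];B=k2([(516.5,181.5)])[0]
r=tri([(W,R),(S,(350.5,176.3)),(D,(230.7,288.3))]);b=tri([(W,B),(S,(312.8,195.3)),(D,(256.7,253.7))])
print(r,b,'yaw',np.arctan2((r-b)[1],(r-b)[0])-np.arctan2(95,15*np.cos(.349)))
for P,uvs in((r,(R,(350.5,176.3),(230.7,288.3))),(b,(B,(312.8,195.3),(256.7,253.7)))):
    for d,u in zip((W,S,D),uvs): print((proj(d,P)-u).round(2))
print('wrist@z61',onplane(W,[R],61),onplane(W,[B],56))
E
```

```text
[[611.1 209.5  90. ]
 [571.1 206.8  90. ]] [591.1 208.1  90. ] 40.08907226855093 yaw 0.06798745558686285
[562.85384826  97.01240675  61.64083324] [555.52593667   1.42117967  56.8258189 ] yaw 0.07079218652848618
[[-1.23 -1.66]]
[[-0.87 -0.37]]
[[-0.08 -0.23]]
[[-1.12 -1.6 ]]
[[-0.56 -0.41]]
[[ 0.16 -0.24]]
wrist@z61 [[561.21782009  95.36099672  61.        ]] [[ 5.53854135e+02 -5.30803052e-01  5.60000000e+01]]
```

```bash
python3 - <<'E'
from h import *
pi=np.pi
robot.move_ptp([591.8,208.2,165],[pi,0,.07]); robot.wait(.3)
W=snap('wrist','w4'); print(robot.observe()['tcp_pos'],robot.observe()['tool_rot'])
snap('side','d4')
crop('w4',220,200,340,340,'c_w4',5)
crop('d4',100,220,260,380,'c_d4',4)
E
```

```text
[591.84687799 208.7290469  166.27475114] [-3.14018206e+00 -1.42111810e-03  7.05683594e-02]
```

View pics/c_w4.png

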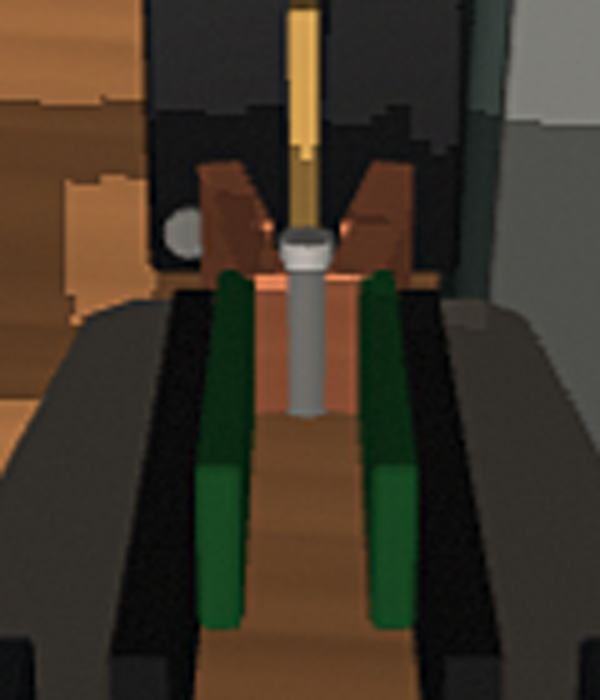

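View pics/c_d4.png

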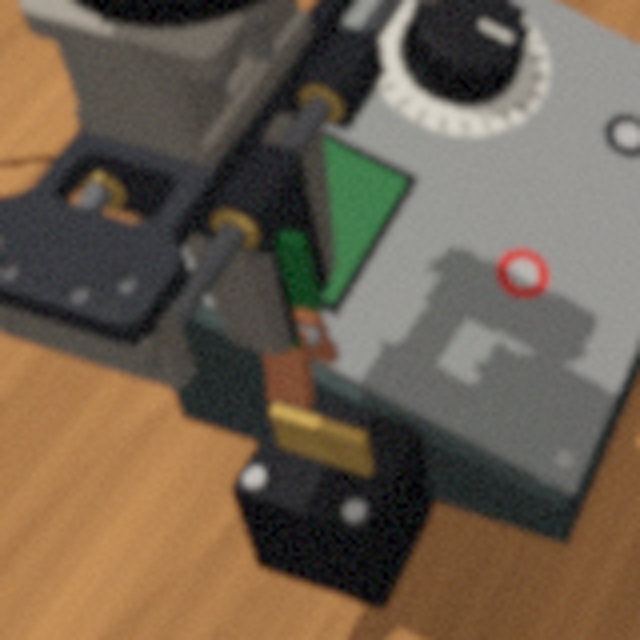

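```bash
python3 - <<'E'
from h import *
robot.movel([591.8,208.2,113.5],speed=60); robot.wait(.3)
o=robot.observe(); print(o['tcp_pos'],o['wrist_force'],o['grip_width']*92)
snap('wrist','w5'); crop('w5',200,180,360,360,'c_w5',4)
E
```

```text
[591.88920191 208.25789662 113.73013407] [ 0.01961286 -0.03995104 -0.31518813] 18.44831172456167
```

View pics/c_w5.png

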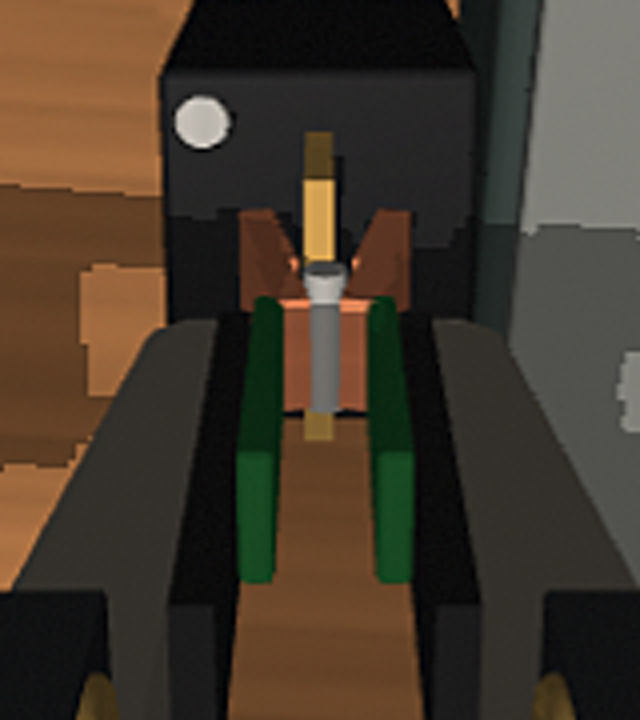

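```bash
python3 - <<'E'
from h import *
robot.release(); robot.wait(.3)
robot.movel([591.8,208.2,235],speed=150)
robot.move_ptp([591.8-45,205,245],[np.pi,0,.07]); robot.wait(.3)
W=snap('wrist','w6'); S=snap('side','d6'); snap('scene','s6'); print(robot.observe()['tcp_pos'],robot.observe()['time'])
crop('w6',240,80,440,240,'c_w6',4);crop('d6',120,240,260,380,'c_d6',5)
print(proj(W,[[591.8,208.2,102],[591.8,208.2,147]]))
E
```

```text
[547.10959347 204.7095594  244.8088038 ] 14.9667
[[279.46306273 153.38715524]
 [279.35327481 160.68763528]]
```

View pics/c_w6.png

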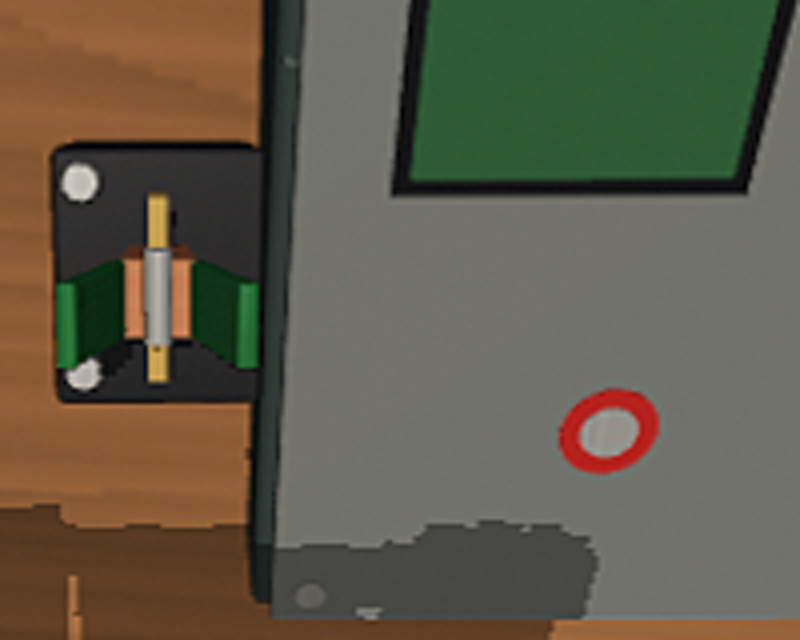

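View pics/c_d6.png

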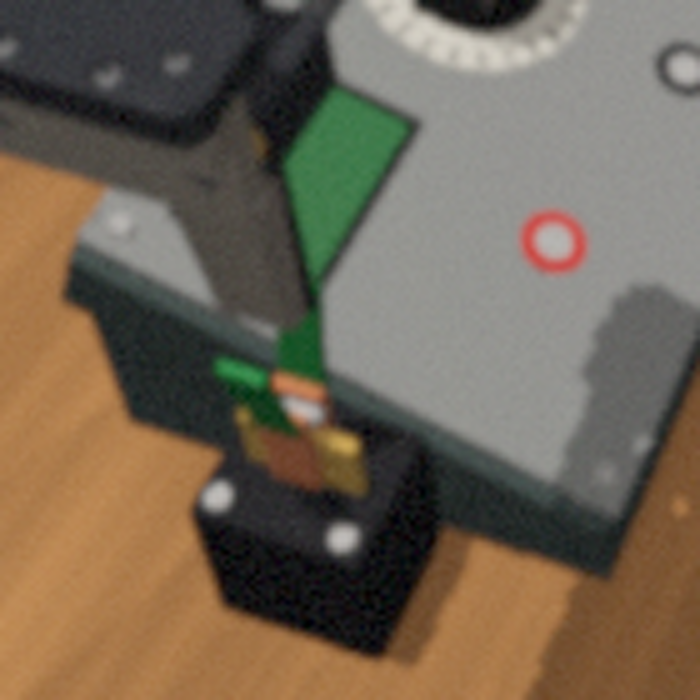

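Clip is shut on the tab, upright and near its middle. Now I look at the probe.

```bash
python3 - <<'E'
from h import *
pi=np.pi
n=Ro.from_euler('z',.07).apply([-np.sin(.349),0,np.cos(.349)]); spot=np.array([562.3,96.6,61.4])
p=spot+81*n
for s in np.arange(-pi,pi,pi/6):
    R=Ro.from_euler('z',.07)*Ro.from_euler('y',-.349)*Ro.from_euler('xyz',[pi,0,s])
    e=R.as_euler('xyz'); q=robot.inverse_kinematics(p,e); print(round(s,2),None if q is None else np.round(q,2))
c=np.array([462,-286]);y=.37;tx=np.array([np.cos(y),np.sin(y)])
q=robot.inverse_kinematics([*(c-45*tx),270],[pi,0,y]);print(q)
robot.move_ptp([*(c-45*tx),270],[pi,0,y]);robot.wait(.3);snap('wrist','w7');print(robot.observe()['time'])
crop('w7',200,60,360,260,'c_w7',3)
E
```

```text
-3.14 [-0.48  0.24  0.22  2.21  0.04  0.35  1.33]
-2.62 [ 0.76  0.67 -1.31  2.15  1.21  0.81  0.9 ]
-2.09 [-1.34  0.66  1.4   2.25 -1.16  0.7  -2.79]
-1.57 [-1.3   0.54  1.29  2.25 -1.03  0.58 -2.37]
-1.05 [-1.22  0.44  1.15  2.25 -0.86  0.48 -2.  ]
-0.52 [-1.15  0.38  1.05  2.25 -0.73  0.43 -1.59]
-0.0 [-1.08  0.34  0.94  2.24 -0.61  0.4  -1.18]
0.52 [-1.    0.31  0.85  2.24 -0.51  0.38 -0.76]
1.05 [-0.92  0.29  0.74  2.24 -0.4   0.37 -0.33]
1.57 [-0.82  0.27  0.62  2.23 -0.28  0.35  0.07]
2.09 [-0.74  0.26  0.52  2.23 -0.19  0.35  0.51]
2.62 [-0.63  0.25  0.4   2.22 -0.1   0.35  0.94]
[-0.19613587  0.22717247  0.888898    1.90435746 -0.19743147  1.10052853
 -0.43040855]
17.2083
```

View pics/w7.png

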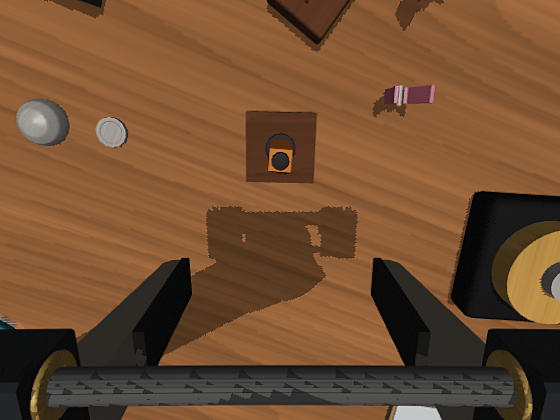

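View pics/c_w7.png

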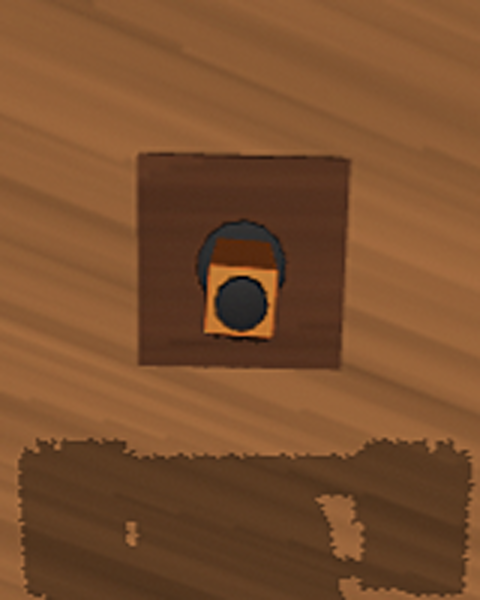

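```bash
python3 - <<'E'
from h import *
W=load('w7')
k=lambda P:np.array(P)/3+[200,60]
print('cap',onplane(W,k([(241,304)]),161),'collar',onplane(W,k([(241,262)]),71))
q=onplane(W,k([(210,263),(278,269),(273,338),(204,332)]),155);print(q.mean(0),np.linalg.norm(q-np.roll(q,1,0),axis=1))
e=q[0]-q[3]+q[1]-q[2];print('yaw',np.arctan2(e[1],e[0]))
c=onplane(W,k([(138,154),(350,158),(341,367),(138,365)]),65);print(c.mean(0))
E
```

```text
cap [[ 459.88641131 -286.56459446  161.        ]] collar [[ 461.13021943 -286.04761645   71.        ]]
[ 459.89197211 -286.63028069  155.        ] [17.77343363 17.45275957 17.78493524 18.0402926 ]
yaw 0.2905659310523728
[ 460.01002417 -286.74637251   65.        ]
```

```bash
python3 - <<'E'
from h import *
pi=np.pi
robot.move_ptp([460.3,-286.5,190],[pi,0,.29])
robot.movel([460.3,-286.5,106],speed=120); robot.wait(.2); o=robot.observe(); print(o['tcp_pos'],o['wrist_force'])
robot.close(squeeze=40); robot.wait(.4); o=robot.observe(); print(o['tcp_pos'],o['grip_width']*92,o['wrist_force'])
robot.movel([460.3,-286.5,236],speed=100); robot.wait(.3); o=robot.observe(); print(o['tcp_pos'],o['grip_width']*92,o['wrist_force'],o['time'])
snap('wrist','w8'); snap('scene','s8'); snap('side','d8')
crop('s8',100,100,250,280,'c_s8',4);crop('d8',300,60,460,200,'c_d8',5)
E
```

```text
[ 460.77446445 -286.70143134  106.70201177] [-0.17312762  0.23883228  0.27752775]
[ 460.27655825 -286.50069527  105.98630806] 17.671315953543836 [ 0.03543134  0.2273637  -1.67064568]
[ 460.14738578 -286.50632076  235.77287944] 18.20232338050107 [-0.44927233  0.16063553 -1.09763866] 21.9667
```

View pics/c_s8.png

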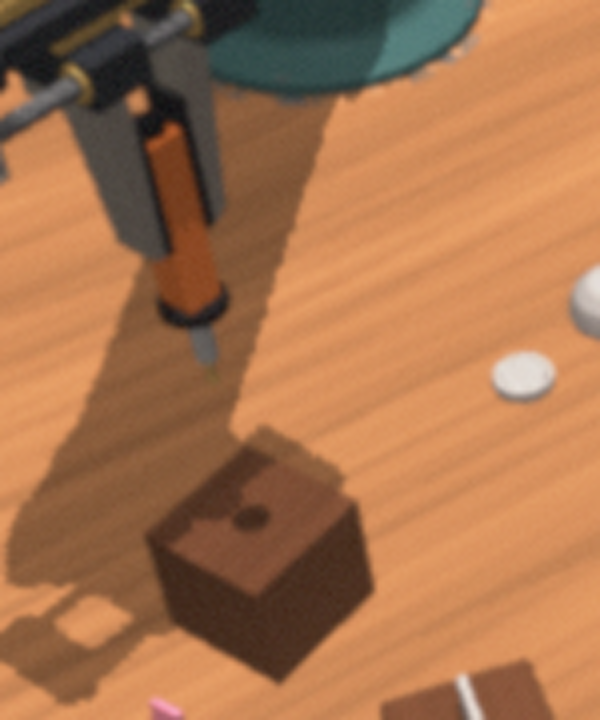

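View pics/c_d8.png

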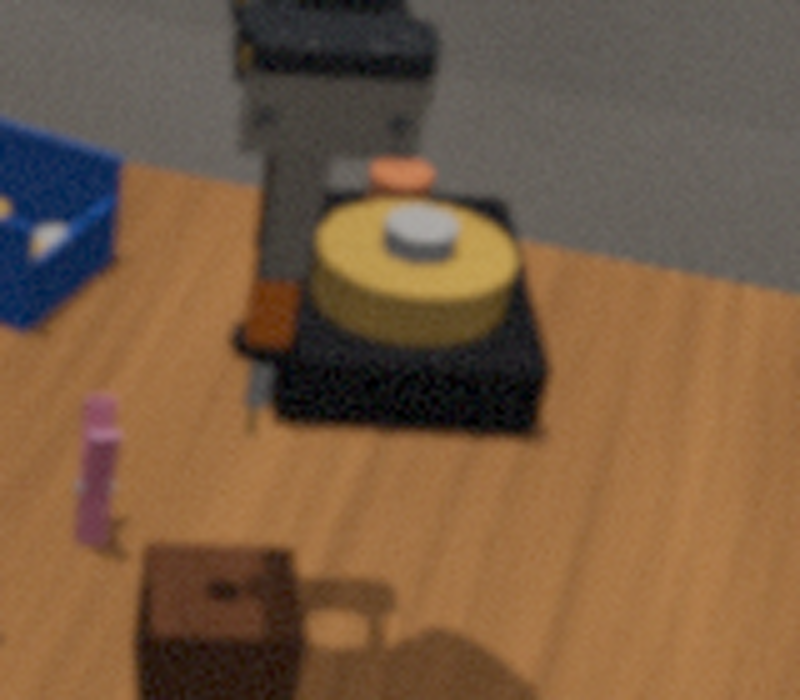

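View pics/w8.png

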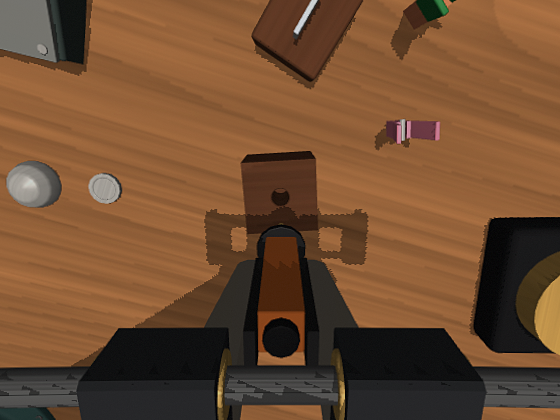

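```bash
python3 - <<'E'
from h import *
S=load('s8');D=load('d8')
print(tri([(S,(153.2,194)),(D,(350,146))]))
P=[[460.1,-286.5,150.8],[460.1,-286.5,198]]
print(proj(S,P),proj(D,P))
E
```

```text
[ 460.96062095 -284.69413581  153.16004768]
[[152.39474029 195.22251389]
 [147.04966957 174.69188112]] [[350.53177325 146.51056428]
 [353.6472061  127.75679818]]
```

```bash
cat >> h.py <<'E'
n=Ro.from_euler('z',.07).apply([-np.sin(.349),0,np.cos(.349)])
def Rt(s=.5): return (Ro.from_euler('z',.07)*Ro.from_euler('y',-.349)*Ro.from_euler('xyz',[np.pi,0,s])).as_euler('xyz')
SPOT=np.array([562.3,96.6,61.3])
E
python3 - <<'E'
from h import *
robot.move_ptp(SPOT+n*(85+110),Rt()); o=robot.observe(); print(o['time'],o['tcp_pos'])
robot.movel(SPOT+n*(85+15),speed=100); robot.wait(.4); o=robot.observe(); print(o['tcp_pos'],SPOT+n*100,o['tool_rot'],Rt(),o['wrist_force'],o['grip_width']*92)
for c,f in (('wrist','w9'),('scene','s9'),('side','d9')): snap(c,f)
crop('s9',280,90,420,230,'c_s9',5);crop('d9',170,220,300,350,'c_d9',5)
for f in('s9','d9'): print(proj(load(f),[SPOT+n*15,SPOT,SPOT+n*59]))
E
```

```text
23.5333 [496.19130027  90.87552996 244.64374183]
[528.21383452  94.33583924 155.50157984] [528.18791923  94.20824654 155.27151409] [ 2.96895487 -0.30527081  0.59673842] [ 2.96887014 -0.30479393  0.59659266] [-0.22398968  0.77486068 -1.83846193] 17.797690283111912
[[348.10621805 169.64450181]
 [349.2906103  175.99126181]
 [344.52825619 150.50405357]]
[[233.24429714 284.03976211]
 [231.01455876 288.11026034]
 [240.18569445 271.36797709]]
```

View pics/c_s9.png

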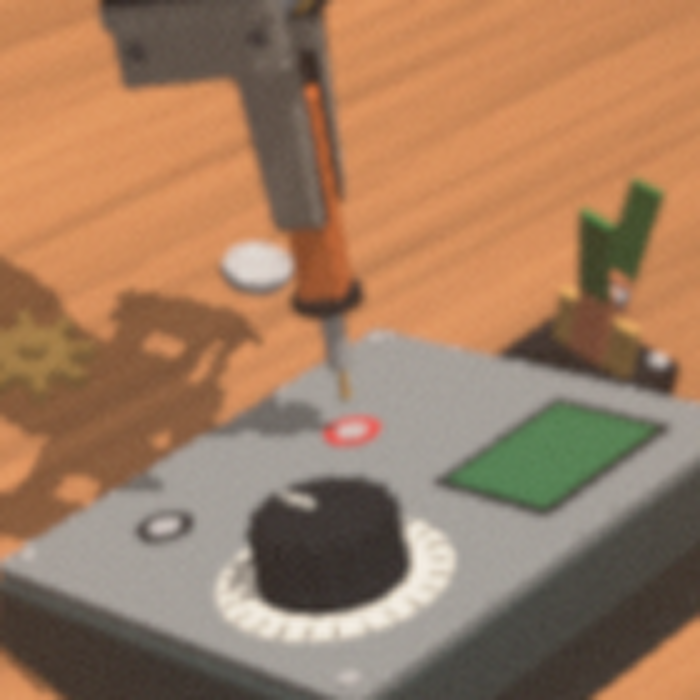

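View pics/c_d9.png

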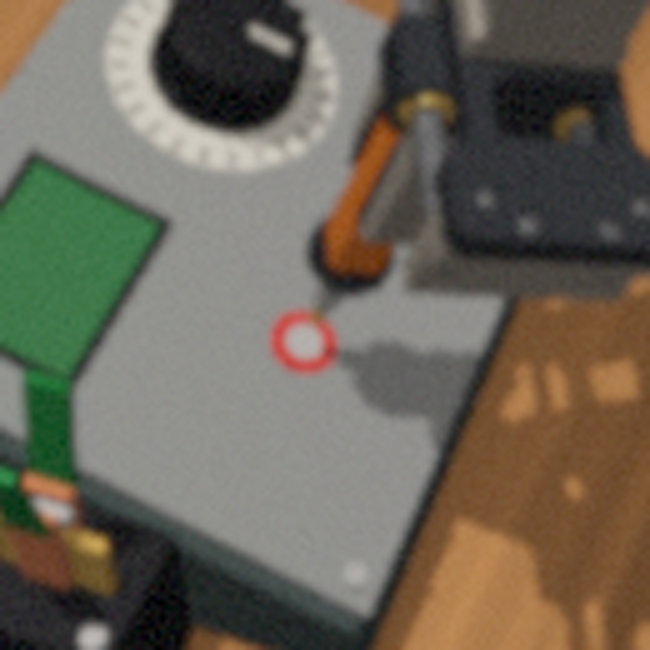

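View pics/w9.png

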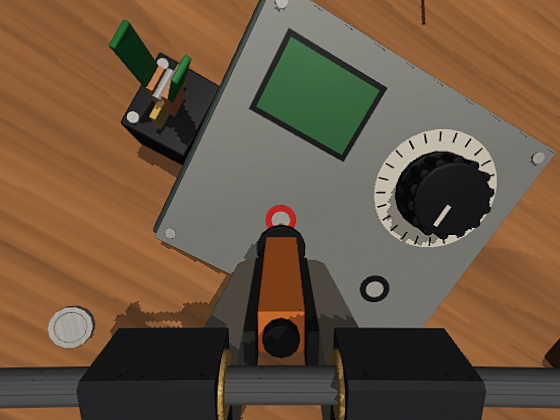

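```bash
cat >> h.py <<'E'
def fn():
    f=[]
    for _ in range(5): robot.wait(.05); f.append(robot.observe()['wrist_force']@n)
    return np.mean(f),np.std(f)
E
python3 - <<'E'
from h import *
print('base',fn())
for g in (4,1,0,-1,-2,-3):
    robot.movel(SPOT+n*(85+g),speed=30); robot.wait(.15); f=fn(); o=robot.observe()
    print(g,f,(o['tcp_pos']-SPOT)@n-85,(o['tcp_pos']-SPOT-n*(85+g)).round(2))
    if f[0]>2.5: break
print(o['time'],o['grip_width']*92)
E
```

```text
base (np.float64(-0.9507287122447456), np.float64(0.5563114987332344))
4 (np.float64(-0.943832346531687), np.float64(0.4784206745758428)) 4.084799328201996 [0.03 0.06 0.1 ]
1 (np.float64(-0.7997247985342789), np.float64(0.2622438007558294)) 1.0357020364981224 [0.03 0.02 0.05]
0 (np.float64(-0.8163475588619434), np.float64(0.2484788505112275)) 0.0004982958587760322 [-0.03  0.01 -0.01]
-1 (np.float64(0.7591830694325008), np.float64(0.33154137276740614)) -0.9898085941534589 [ 0.   -0.02  0.01]
-2 (np.float64(1.2191480063156788), np.float64(0.42240641029947285)) -1.9858223062846747 [ 0.01 -0.03  0.02]
-3 (np.float64(1.6469063295874034), np.float64(0.36332785569870724)) -2.987219053489355 [-0.01  0.02  0.01]
29.6 17.814694586697176
```

```bash
python3 - <<'E'
from h import *
robot.movel(SPOT+n*(85-4.4),speed=20); robot.wait(.5); print(fn(),fn(),fn()); o=robot.observe()
print((o['tcp_pos']-SPOT)@n-85,o['tool_rot']-Rt(),o['grip_width']*92,o['time'])
for c,f in (('wrist','w10'),('scene','s10'),('side','d10')): snap(c,f)
crop('s10',310,120,400,200,'c_s10',7);crop('d10',150,230,290,350,'c_d10',5);crop('w10',220,160,340,280,'c_w10',5)
E
```

```text
(np.float64(2.711110408017316), np.float64(0.4606593563970509)) (np.float64(2.4623562729424053), np.float64(0.43817619857363177)) (np.float64(2.700342438713861), np.float64(0.3035042842669112))
-4.398656797631801 [ 3.44562733e-05  1.53903623e-05 -5.42685661e-05] 17.827620709455005 31.1
```

View pics/c_s10.png

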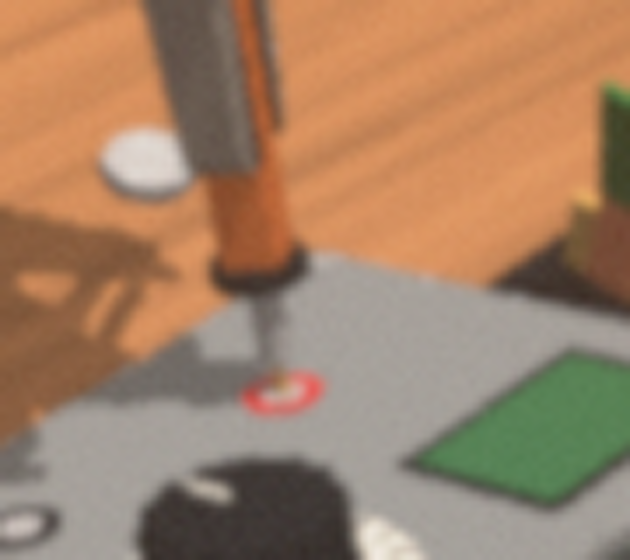

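View pics/c_d10.png

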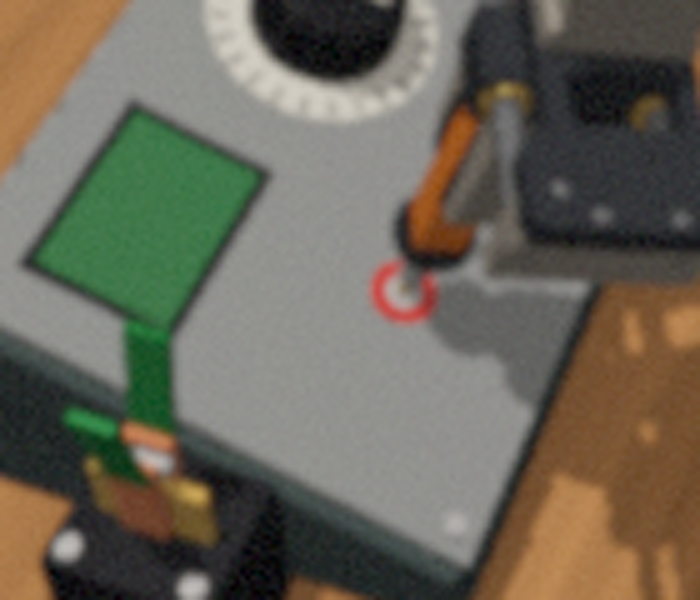

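View pics/c_w10.png

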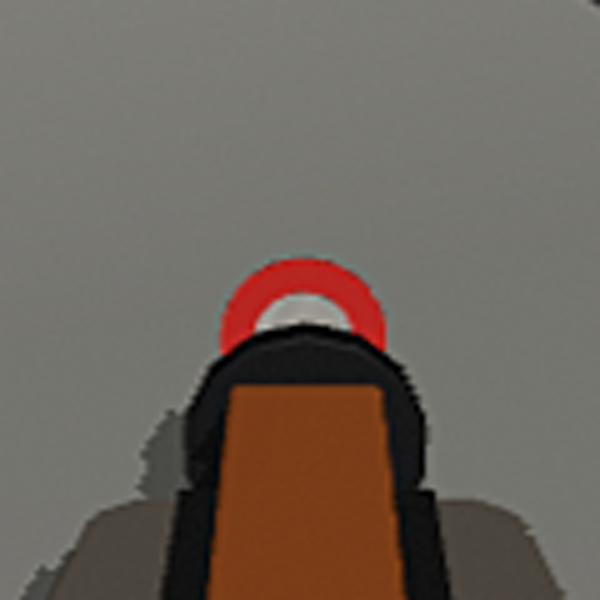

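```bash
python3 - <<'E'
from h import *
print(fn(),robot.observe()['time']); robot.close_job()
E
```

```text
(np.float64(3.0431517868775506), np.float64(0.481754383193485)) 31.5
the job is handed in; nothing more can be done
```

I handed the job in at about 31.5 s, and my last checks put everything inside the limits. It reports no verdict, so I can't confirm a pass.

- **Clip:** I squeezed the smaller green clip to its stop, moved it to the earth tab and let it close there. In the wrist and side pictures afterwards it was shut, upright and within a few mm of the tab's middle. By the arm's height readings the pivot is about 11 mm above the tab edge, so the jaws reach about 21 mm down.
- **Probe:** The probe is gripped with 40 N. The tool is within 0.001 rad of the orientation I set for square-on, using the slope you gave and the rig angle I measured (about 0.07 rad). The tip sits inside the bare steel of the red-ringed contact.
- **Pressing:** The push came to about 3.5–3.9 N above the free-hanging reading. That is roughly 4 mm of the 8 mm stroke; the force reading scatters by about 0.5 N.
- **What disagreed:** The wrist camera placed the contact about 3 mm from where the scene and side cameras did. I aimed between the two, so the tip is probably about 2 mm off centre, inside the 7 mm limit.
- **Not to be moved:** Nothing I saw suggests I touched the star wheel, dome cap or coins, but I did not measure their positions at the end.

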